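# Cam-clamp a relief carving and lock the jaw

### The arm

A 7-joint arm with a two-finger parallel gripper is mounted at the origin on the work surface. World frame = base frame: x ahead of the robot, y to its left, z up, the work surface at z = 0. Lengths are in m, angles in rad, forces in N, time in s.
With the tool pointing down it reaches from about 0.4 to 0.85 m from the base axis. Payload 10.4 kg.
Tool frame: the origin (TCP) lies on the centre line of the jaws, within the pads' length; the fingertips stand 17 mm ahead of it and the grasp point (between the pads) lies 2 mm behind it (bot.tcp_to_tips is the z of the fingertips in the tool frame, in m); z points along the fingers, y is the line along which they close (so a half turn about z gives the same grasp; the last joint's range is limited). The gripper opens to 87 mm and grips with 3 to 60 N. Pads are 19 mm wide; open, the fingers measure 117 mm over their backs; the gripper's body (75 mm by 190 mm) begins 51 mm behind the grasp point.
Start: joints at [1.282, 0.332, -0.065, 1.46, 0.022, 1.35, -0.088], TCP at [0.164, -0.603, 0.24] pointing down, gripper open.
Joint ranges: [-2.6, 2.6], [-0.5, 2.12], [-1.47, 1.34], [0.16, 2.42], [-1.27, 4.41], [0.06, 2.06], [-2.6, 2.6]. Speed limits (rad/s): [2.22, 2.22, 2.79, 2.79, 3.14, 3.14, 3.14].

### API

Orientations are given as [roll, pitch, yaw] about the fixed x, y, z axes, in that order (R = Rz(yaw) Ry(pitch) Rx(roll)).
In Python, from workcell import bot gives the robot as it stands.
- The arm moves only by the tool move_arm, never from a script. Its argument "targets" is a list that holds one entry, the list of rows, each a list of 7 numbers: the opening, from 0 (shut) to 1 (fully open), then the shift along the tool's x, y, z in cm, then the turn, a rotation vector about the tool's x, y, z in degrees. In form: [[[jaw, dx, dy, dz, ax, ay, az], ...]]. A call has 1 to 20 rows; each row is the pose to reach, as a shift and turn from the pose commanded when the call began, along the tool's axes at that moment; what a row does not reach only later rows make up. A row lasts 1/12 s, in which the tool goes at most 41.7 mm and 7.16 degrees, less where a joint would pass 70% of its speed; a pose out of reach is approached as far as the arm can. A call with a gripper value outside its range is refused whole. The fingers move at their own pace and stop on an object; "grip_force" is the grip in N (left out, the last holds). Time passes only in rows, so rows that repeat a pose let the fingers close. It gives the time, the measured TCP pose, the force, the opening and the grip force at its end, in the units of the state.
- bot.get_obs(): the state, without advancing time (a new reading comes with each control period).
- bot.read_camera(name): name is "side" or "top"; returns a dict with "color" (420x560x3 uint8, blue, green, red), "intrinsics" (3x3 intrinsics, pixels), "pose" (4x4, takes a point from camera to world coordinates). Camera axes: x right, y down, z forward; pixel columns grow to the right and rows downward; lengths in m; the calibration is good to about 2 mm. A picture is of the moment at which its call begins. There is no depth.
- bot.close_job(): hands the job in; it is judged then, once.
The state is a dict: "t": time; "q": joint angles; "qd": joint speeds; "joint_torque": joint torques, N m; "ee_pos": TCP position; "eef_rot": TCP orientation; "ft_force": force on the tool from outside, world axes, zero at the start; "moment": the same for the moment, N m; "opening": finger opening in m; "finger_force": force on a finger pad.
Only numpy, scipy, OpenCV 4.12 (cv2) and the standard library are available. Lean on these libraries where they do the work, as an engineer would, in place of code of your own. Each camera call takes 0.05 s, during which the arm holds its last target. There are 200 camera calls.

### The job

Push the carved wooden panel along the clamping board, away from the robot, until its far end rests against the dark end stop, then swing the red cam lever clockwise just far enough to press the panel into the cork-faced sprung jaw: the green band of the tongue behind the jaw housing must show, and the red band must never come out. Then turn the black jaw-lock knob until its white pointer faces the white mark on the dial, and only then pull it straight up as far as it goes to lock it. Leave the mallet, gouges and sharpening stone alone.

Things in the scene. Friction and masses are not known exactly. Their poses are not given: they have to be found in the camera images.
- fixture: Pale wooden clamping board, 260 (x) x 420 (y) x 18 mm, fixed to the bench; origin: centre of its underside; x runs away from the robot to the end stop, y towards the sprung jaw. Board positions below (mm) are in this frame. The jaw housing is a brown block, x -10 to 90, y 98 to 128, 45 mm high above the board top.
- panel: Loose carved panel of brown wood, 120 (x) x 100 (y) x 40 mm high, about 0.2 to 0.5 kg, flat on the board, with an eight-petalled rosette on top; origin: centre of its underside (18 mm above the bench); its x points to the end stop. It starts 25 to 65 mm short of the stop, between cam and jaw, touching neither. Sliding it takes 1 to 6 N.
- panel_end (a point): Centre of the panel's far (+x) end face, 60 mm from its middle, 20 mm above its underside.
- stop_face (a point): On the face of the dark end stop that the panel must meet (board x 100 mm, y 0, 13 mm above the board top); the stop is 120 mm wide (y) and 26 mm high. Axes as the board's.
- jaw (a joint): Travel of the sprung jaw towards board +y, m: 0 free, 0.020 fully in. Its tongue (40 mm wide) slides out of the back (+y) of the housing by the same amount: white for the first 4 mm, then green until 11 mm, then red. Green showing without red is right; 0.0075 is the middle. Spring: 4 N at the start of travel, plus 0.5 N per mm.
- jaw_face (a point): Centre of the jaw's cork face, 38 mm above the bench, at board x 40 and, when free, y 60; the face is 80 mm wide (x) and 34 mm high, with a steel lead-in flare at its near end. Moves with the jaw.
- cam (a joint): Angle of the cam lever, rad, growing clockwise seen from above: 0 fully open (starts at 0 to 0.2), end of travel 2.2; at 0 the lever points 70 degrees clockwise from board +x. A lever angle of 1.0 to 1.8 is usually needed; the gap differs each time. The pivot is stiff (0.35 N m) and stays where it is left, also when clamped. Pushing at the handle takes 4 to 10 N.
- cam_pivot (a point): On the cam's vertical pivot axis, 52 mm above the bench, on the panel's -y side. The cam is a dark wooden disc of radius 36 mm set 24 mm off this axis, under the lever; the reach of its rim towards the panel (+y) is 36 + 24 cos(2.36 - cam) mm.
- lever_handle (a point): Middle of the upright black handle post at the end of the red lever, 110 mm from the pivot axis, 86 mm above the bench: diameter 22 mm, from 66 to 106 mm above the bench. The red lever bar under it is 20 mm wide, 52 to 66 mm above the bench. It can be pushed sideways with closed fingers.
- lock_turn (a joint): Angle of the jaw-lock knob's pointer from the white mark on its dial, rad, positive anticlockwise seen from above; 0: pointer at the mark (board +x). Starts at 0.5 to 1.25, so turn it clockwise. Light friction, stays where it is left. The dial is a dark disc of radius 36 mm at board x -70, y 130, its top 38 mm above the bench.
- lock_pull (a joint): How far the jaw-lock knob is pulled up, m: 0 down (at the start), 0.012 fully up (a stop). Needs about 5 N and stays where it is left.
- lock_grip (a point): On the knob's axis, in its upright grip bar, 80 mm above the bench when down. The bar is 46 mm long in the pointer's direction, 14 mm thick, 58 to 90 mm above the bench, over a black disc of radius 22 mm. The pointer is a white stripe on one end of the bar's top. Axes: x along the bar to the pointer, z up.
- mallet: Carver's mallet standing on its black head (diameter 88 mm), wooden handle up, 193 mm high; bystander. Origin: centre of its underside.
- gouge_a: Gouge with a wooden handle lying on the bench, 220 mm long along its x, 26 mm high; bystander. Origin under the handle's blade end.
- gouge_b: Gouge with a red handle lying on the bench beyond the board, 220 mm long along its x, 26 mm high; bystander. Origin under the handle's blade end.
- stone: Grey sharpening stone in a dark wooden case, 200 (x) x 70 x 36 mm; bystander. Origin: centre of its underside.
Things that resemble listed ones, but are neither listed nor needed, are in the scene too. There is more than one size of the panel; the job needs the larger.

How it is judged:
On the way, in this order (a step that is already met when the one before it is completed fails the run):
1. the panel rests against the end stop, the jaw not yet pressed (x of panel_end in the frame of stop_face above -0.0035 m and angle between the x axis of panel and the x axis of fixture, either way round below 0.06 rad and value of joint jaw below 0.002 m and value of joint lock_pull below 0.004 m), for 0.2 s.
2. the cam presses the panel into the jaw until green, not red, shows (x of panel_end in the frame of stop_face above -0.0035 m and angle between the x axis of panel and the x axis of fixture, either way round below 0.06 rad and value of joint jaw between 0.004 and 0.012 m and value of joint cam above 0.6 rad), for 0.3 s.
3. the knob's pointer is at the mark, the knob still down (value of joint jaw between 0.004 and 0.012 m and value of joint lock_turn between -0.17 and 0.17 rad and value of joint lock_pull below 0.004 m), for 0.1 s.
4. the knob is pulled fully up (value of joint jaw between 0.004 and 0.012 m and value of joint lock_turn between -0.17 and 0.17 rad and value of joint lock_pull above 0.009 m), for 0.2 s.
At the end, for the whole second after the job is handed in: Panel at rest, far end within 3.5 mm of the stop, square within 0.06 rad; jaw pressed in 4 to 12 mm by the cam (lever past 0.6 rad); knob pointer within 0.17 rad of the mark, knob up more than 9 mm; all released (all of step 4 and x of panel_end in the frame of stop_face above -0.0035 m and angle between the x axis of panel and the x axis of fixture, either way round below 0.06 rad and value of joint cam above 0.6 rad and linear speed of panel below 0.01 m/s); the robot touches nothing.
It fails at once if the cam overran: the jaw was pressed in by more than 13 mm, so the red band came out (value of joint jaw above 0.013 m).
It fails at once if the lock knob was pulled up while its pointer was off the mark (value of joint lock_pull above 0.006 m and (value of joint lock_turn above 0.25 rad or value of joint lock_turn below -0.25 rad)).
It fails at once if a bystander tool was moved by more than 20 mm (distance of any of mallet, gouge_a, gouge_b, stone from where it was at the start of the episode above 0.02 m).
It also fails if it takes over 70 s, if anything falls off the work surface, if the arm or the gripper's body presses on something with over 40 N, if the wrist force passes 120 N, or if a joint passes its speed limit or range.

## Working session

There is one attempt and no reset: what is moved stays moved. The work goes in short steps, Python scripts to look and compute and a tool call to move; the robot and the scene stay as the last step left them, time stands still between calls to the robot, and variables do not carry over. Pictures are saved under pics/ and viewed, at most 10 in all, crops included, and the job is handed in when it is done.

Besides the shell and the picture viewer there is one more tool, called by a JSON object that holds its "fn" and its "kwargs", one argument or row to a line. move_arm: Moves the arm, as the interface text tells. Its arguments: {"type":"object","properties":{"targets":{"type":"array","items":{"type":"array","items":{"type":"array","items":{"type":"number"}}}},"grip_force":{"type":"number"}},"required":["targets"]}

```bash
mkdir -p pics
cat > h.py <<'E'
import numpy as np, cv2
from scipy.spatial.transform import Rotation as R
from workcell import bot
def snap(cam,fn,box=None,s=1):
    d=bot.read_camera(cam); im=d["color"]
    if box: x0,y0,x1,y1=box; im=im[y0:y1,x0:x1]
    im=cv2.resize(im,None,fx=s,fy=s,interpolation=cv2.INTER_CUBIC)
    cv2.imwrite("pics/"+fn,im); return d
def ray(d,u,v,z):
    K=np.array(d["intrinsics"]);T=np.array(d["pose"])
    r=T[:3,:3]@np.linalg.inv(K)@[u,v,1]; o=T[:3,3]
    return o+r*(z-o[2])/r[2]
def proj(d,p):
    K=np.array(d["intrinsics"]);T=np.array(d["pose"])
    c=K@(T[:3,:3].T@(np.array(p)-T[:3,3])); return c[:2]/c[2]
def state():
    o=bot.get_obs(); print({k:np.round(o[k],4).tolist() for k in("t","q","ee_pos","eef_rot","ft_force","opening")})
    return o
E
python3 - <<'E'
from h import *
state()
d=snap("top","top0.png",s=1.4); print(np.array(d["pose"]).round(3).tolist(), np.array(d["intrinsics"]).round(1).tolist())
d=snap("side","side0.png",s=1.4);print(np.array(d["pose"]).round(3).tolist())
E
```

```text
{'t': 0.0, 'q': [1.2824, 0.3329, -0.0647, 1.4609, 0.0216, 1.3499, -0.0885], 'ee_pos': [0.1641, -0.6027, 0.2388], 'eef_rot': [-3.1402, 0.0001, 0.2659], 'ft_force': [0.8252, 0.2233, -0.3024], 'opening': 0.0868}
[[0.022, -0.998, 0.06, 0.463], [-1.0, -0.022, 0.015, -0.013], [-0.014, -0.06, -0.998, 1.212], [0.0, 0.0, 0.0, 1.0]] [[379.4, 0.0, 281.4], [0.0, 379.4, 206.5], [0.0, 0.0, 1.0]]
[[-0.972, -0.161, 0.169, 0.353], [-0.234, 0.701, -0.674, 0.813], [-0.01, -0.695, -0.719, 0.933], [0.0, 0.0, 0.0, 1.0]]
```

View pics/top0.png

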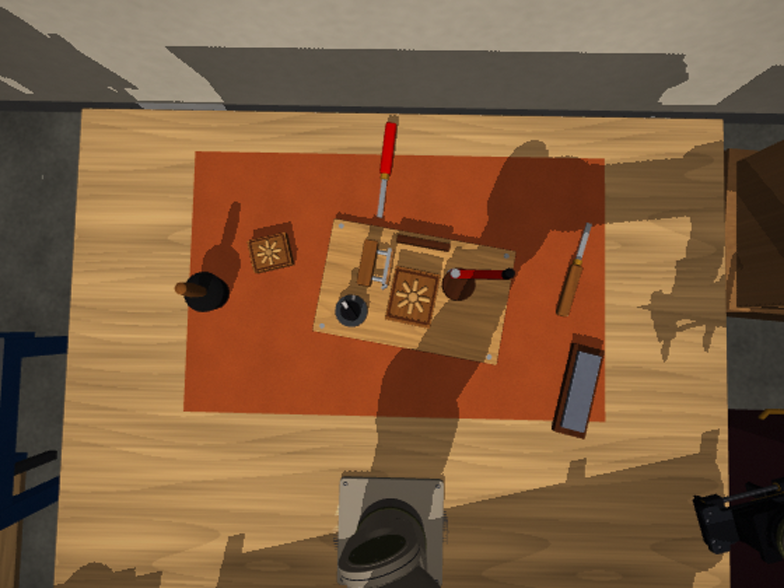

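View pics/side0.png

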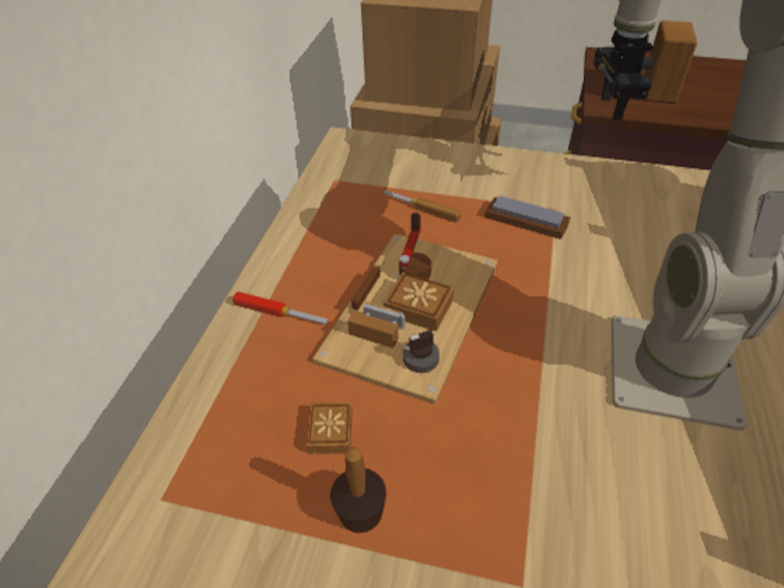

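The top view has two rosette panels: the one on the board at (412,297), between cam and jaw, and a smaller loose one at (271,252). I choose the board one because it is larger. The cam lever pivot is at (456,273) with its handle at (510,273), the knob is at (350,309), and the jaw housing is at (370,262). Next I check this in a close crop.

Run:
```python
from h import *
snap("top","crop1.png",(215,145,375,265),5)
```

```text
(no output)
```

View pics/crop1.png

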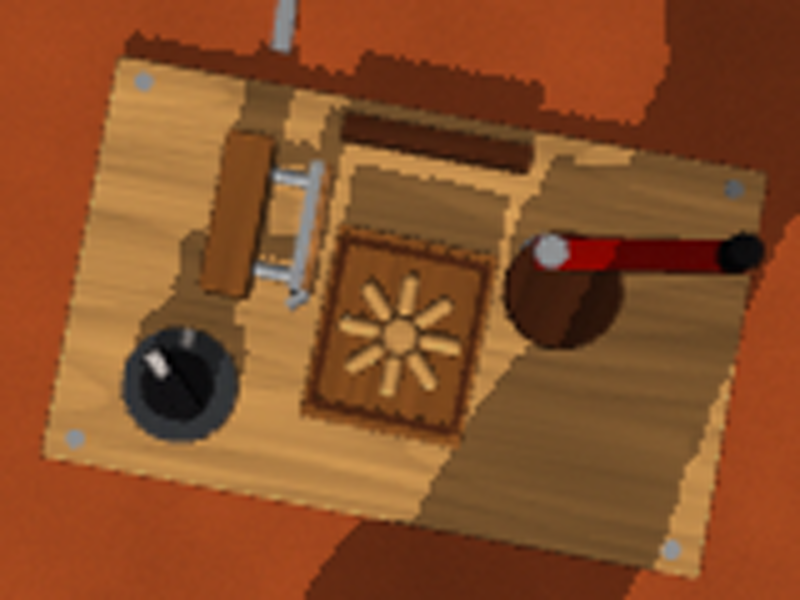

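The crop shows the large panel centred at (400,336), the lever pivot at (552,250), the handle at (742,253), the knob at (175,383) with its pointer at (155,362), and board corners at (120,60), (765,175), (697,577) and (43,458).

```bash
cat >> h.py <<'E'
def cp(d,u,v,z,x0=215,y0=145,s=5): return ray(d,x0+(u+.5)/s-.5,y0+(v+.5)/s-.5,z)
E
python3 - <<'E'
from h import *
d=bot.read_camera("top")
C=np.array([cp(d,*p,.018) for p in[(120,60),(765,175),(697,577),(43,458)]])[:,:2]
M=np.array([(.13,.21),(.13,-.21),(-.13,-.21),(-.13,.21)])
A=(C-C.mean(0)).T@M; # rotation fit
a=np.arctan2(A[1,0]-A[0,1],A[0,0]+A[1,1]); c=C.mean(0)
Rm=np.array([[np.cos(a),-np.sin(a)],[np.sin(a),np.cos(a)]])
print("board",c.round(4),a.round(4),"res mm",((C-c-M@Rm.T)*1e3).round(1).tolist())
np.save("board.npy",[c[0],c[1],a])
def B(n,u,v,z):
    w=cp(d,u,v,z)[:2]; print(n,"world",w.round(4),"board mm",((w-c)@Rm*1e3).round(1)); return w
B("ros",400,336,.058)
for i,p in enumerate([(343,228),(493,255),(460,440),(303,410)]):B("pc%d"%i,*p,.058)
B("stopL",343,140,.018);B("stoptopR",533,140,.044)
p=B("piv",552,250,.066);h=B("handle",742,253,.106)
B("cam c",565,290,.05)
k=B("knob",176,380,.09);q=B("ptr",155,362,.09)
B("jaw cork far",325,165,.056);B("jaw near",297,303,.05)
E
```

```text
board [ 0.5311 -0.0391] -0.1575 res mm [[-2.0, -2.3], [-1.4, 2.5], [2.3, 1.8], [1.1, -1.9]]
ros world [ 0.5166 -0.0354] board mm [-14.9   1.4]
pc0 world [0.5819 0.0008] board mm [43.9 47.4]
pc1 world [ 0.5673 -0.0911] board mm [ 43.9 -45.6]
pc2 world [ 0.4543 -0.073 ] board mm [-70.6 -45.5]
pc3 world [0.4703 0.0226] board mm [-69.7  51.4]
stopL world [0.642  0.0025] board mm [103.   58.5]
stoptopR world [ 0.6405 -0.1155] board mm [120.1 -58.3]
piv world [ 0.5703 -0.1261] board mm [ 52.4 -79.8]
handle world [ 0.5672 -0.2329] board mm [  66.  -185.7]
cam c world [ 0.5474 -0.1361] board mm [ 31.3 -93.2]
knob world [0.4862 0.0973] board mm [-65.8 127.7]
ptr world [0.4965 0.11  ] board mm [-57.5 141.9]
jaw cork far world [0.6207 0.0127] board mm [80.3 65.2]
jaw near world [0.5359 0.0281] board mm [-5.8 67.1]
```

```bash
cat >> h.py <<'E'
bx,by,ba=np.load("board.npy")
def W(x,y): return np.array([bx+(x*np.cos(ba)-y*np.sin(ba))/1e3, by+(x*np.sin(ba)+y*np.cos(ba))/1e3])
def toB(w): w=np.array(w[:2])-[bx,by]; c,s=np.cos(ba),np.sin(ba); return np.array([c*w[0]+s*w[1],-s*w[0]+c*w[1]])*1e3
def cmd(xy,z,yaw_b,pose=None):
    "tool-frame shift cm and az deg to board xy mm, world z, tool x at yaw_b deg in board frame"
    o=bot.get_obs(); p,r=pose or (o["ee_pos"],o["eef_rot"]); Rt=R.from_euler("xyz",r)
    t=R.from_euler("xyz",[np.pi,0,ba+np.radians(yaw_b)])
    sh=Rt.inv().apply(np.array([*W(*xy),z])-p)*100; rv=(Rt.inv()*t).as_rotvec(degrees=True)
    print(xy,z,yaw_b,sh.round(2),rv.round(1))
E
python3 - <<'E'
from h import *
cmd((0,-250),.24,40); cmd((-112,0),.24,0); cmd((-112,0),.045,0)
print(W(0,-250),W(-112,0),W(-70,130))
d=bot.read_camera("top");print("mallet",ray(d,205/1.4,290/1.4,.06))
E
```

```text
(0, -250) 0.24 40 [ 39.95 -21.96  -0.08] [ -0.   -0.  -15.7]
(-112, 0) 0.24 0 [ 40.01 -49.35  -0.05] [-0.   0.  24.3]
(-112, 0) 0.045 0 [ 40.01 -49.34  19.45] [-0.   0.  24.3]
[ 0.49189585 -0.28602669] [ 0.42049353 -0.02155418] [0.48236366 0.1002493 ]
mallet [0.52089713 0.41773691 0.06      ]
```

{"fn": "move_arm", "kwargs": {
  "targets": [
    [[0.7, 4, -2.2, 0, 0, 0, 0], [0.7, 8, -4.4, 0, 0, 0, 0], [0.7, 12, -6.6, 0, 0, 0, 0], [0.7, 15, -9, 0, 0, 0, 0], [0.7, 19, -11, 0, 0, 0, 0], [0.7, 22, -14, 0, 0, 0, 0], [0.7, 26, -16, 0, 0, 0, 2], [0.7, 29, -18.5, 0, 0, 0, 4], [0.7, 32, -21, 0, 0, 0, 8], [0.7, 34, -24.5, 0, 0, 0, 12], [0.7, 35.5, -28, 0, 0, 0, 16], [0.7, 36.5, -32, 0, 0, 0, 20], [0.7, 37.5, -36, 0, 0, 0, 24.3], [0.7, 38.5, -40, 0, 0, 0, 24.3], [0.7, 39.5, -44, 0, 0, 0, 24.3], [0.7, 40, -47, 0, 0, 0, 24.3], [0.7, 40, -49.4, 0, 0, 0, 24.3], [0.7, 40, -49.4, 0, 0, 0, 24.3], [0.7, 40, -49.4, 0, 0, 0, 24.3], [0.7, 40, -49.4, 0, 0, 0, 24.3]]
  ]
}}

```text
t: 1.92
ee_pos: [0.4204, -0.0221, 0.2396]
eef_rot: [3.141, -0.0, -0.159]
ft_force: [0.5, 0.0, 0.4]
opening: 0.0611
finger_force: 0.0
```

{"fn": "move_arm", "kwargs": {
  "targets": [
    [[0.7, 0, 0, 4, 0, 0, 0], [0.7, 0, 0, 8, 0, 0, 0], [0.7, 0, 0, 12, 0, 0, 0], [0.7, 0, 0, 15, 0, 0, 0], [0.7, 0, 0, 17.5, 0, 0, 0], [0.7, 0, 0, 19.2, 0, 0, 0], [0.7, 0, 0, 19.2, 0, 0, 0], [0.7, 0, 0, 19.2, 0, 0, 0]]
  ]
}}

```text
t: 2.58
ee_pos: [0.42, -0.022, 0.0472]
eef_rot: [-3.141, 0.002, -0.16]
ft_force: [0.1, 0.6, 0.0]
opening: 0.0611
finger_force: 0.0
```

Run:
```python
from h import *
o=state(); print(toB(o["ee_pos"]))
```

```text
{'t': 2.5833, 'q': [0.5384, 0.1582, -0.6179, 2.1485, 0.1186, 0.8691, -1.881], 'ee_pos': [0.42, -0.022, 0.0472], 'eef_rot': [-3.1411, 0.0021, -0.1597], 'ft_force': [0.1032, 0.5534, 0.0282], 'opening': 0.0611}
[-112.39404436   -0.53861096]
```

{"fn": "move_arm", "kwargs": {
  "targets": [
    [[0.7, 0.8, 0, 0, 0, 0, 0], [0.7, 1.6, 0, 0, 0, 0, 0], [0.7, 2.4, 0, 0, 0, 0, 0], [0.7, 3.0, 0, 0, 0, 0, 0], [0.7, 3.6, 0, 0, 0, 0, 0], [0.7, 4.2, 0, 0, 0, 0, 0], [0.7, 4.8, 0, 0, 0, 0, 0], [0.7, 5.4, 0, 0, 0, 0, 0], [0.7, 6.0, 0, 0, 0, 0, 0], [0.7, 6.5, 0, 0, 0, 0, 0], [0.7, 7.0, 0, 0, 0, 0, 0], [0.7, 7.4, 0, 0, 0, 0, 0], [0.7, 7.6, 0, 0, 0, 0, 0], [0.7, 7.6, 0, 0, 0, 0, 0]]
  ]
}}

```text
t: 3.75
ee_pos: [0.4961, -0.0334, 0.0476]
eef_rot: [-3.141, -0.001, -0.158]
ft_force: [0.2, -0.0, 0.1]
opening: 0.0608
finger_force: 0.1
```

{"fn": "move_arm", "kwargs": {
  "targets": [
    [[0.7, 0.2, 0, 0, 0, 0, 0], [0.7, 0.4, 0, 0, 0, 0, 0], [0.7, 0.5, 0, 0, 0, 0, 0], [0.7, 0.6, 0, 0, 0, 0, 0]]
  ]
}}

```text
t: 4.08
ee_pos: [0.5013, -0.0343, 0.0475]
eef_rot: [3.141, 0.0, -0.158]
ft_force: [-4.1, 0.7, 2.4]
opening: 0.0606
finger_force: 2.1
```

Run:
```python
from h import *
o=state(); print(toB(o["ee_pos"]))
snap("top","crop2.png",(215,145,375,265),5)
```

```text
{'t': 4.0833, 'q': [0.4893, 0.3277, -0.5753, 1.9545, 0.2218, 0.9215, -1.9259], 'ee_pos': [0.5013, -0.0343, 0.0475], 'eef_rot': [3.1415, 0.0003, -0.1583], 'ft_force': [-4.1163, 0.6702, 2.3629], 'opening': 0.0606}
[-30.24029336   0.10773159]
```

View pics/crop2.png

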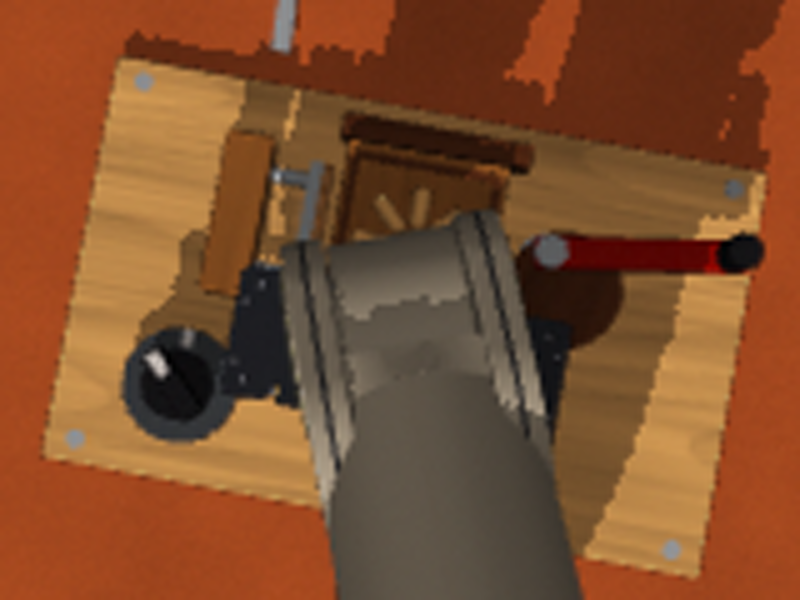

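The panel's far edge at (350,150)–(505,175) is at, or nearly at, the stop strip. I push a little further and watch the force for contact.

{"fn": "move_arm", "kwargs": {
  "targets": [
    [[0.7, 0.1, 0, 0, 0, 0, 0], [0.7, 0.2, 0, 0, 0, 0, 0], [0.7, 0.3, 0, 0, 0, 0, 0], [0.7, 0.3, 0, 0, 0, 0, 0], [0.7, 0.3, 0, 0, 0, 0, 0]]
  ]
}}

```text
t: 4.55
ee_pos: [0.5035, -0.0347, 0.0474]
eef_rot: [3.141, 0.002, -0.158]
ft_force: [-8.2, 1.5, 4.9]
opening: 0.0611
finger_force: 4.1
```

{"fn": "move_arm", "kwargs": {
  "targets": [
    [[0.7, 0.1, 0, 0, 0, 0, 0], [0.7, 0.2, 0, 0, 0, 0, 0], [0.7, 0.3, 0, 0, 0, 0, 0], [0.7, 0.3, 0, 0, 0, 0, 0], [0.7, 0.3, 0, 0, 0, 0, 0]]
  ]
}}

```text
t: 4.97
ee_pos: [0.5037, -0.0347, 0.047]
eef_rot: [3.14, 0.008, -0.158]
ft_force: [-22.0, 3.2, 18.0]
opening: 0.061
finger_force: 11.4
```

Run:
```python
from h import *
o=bot.get_obs(); y0=.158
p=[W(-60,0)[0],W(-60,0)[1],.19]
cmd((-60,0),.19,0)
cmd((66,-187),.19,97.3,(np.array(p),[np.pi,0,ba]))
```

```text
(-60, 0) 0.19 0 [ -3.33   0.03 -14.27] [ 0.1  0.5 -0. ]
(66, -187) 0.19 97.3 [12.6 18.7  0. ] [ -0.    0.  -97.3]
```

{"fn": "move_arm", "kwargs": {
  "targets": [
    [[0.7, -1, 0, 0, 0, 0, 0], [0.7, -2, 0, 0, 0, 0, 0], [0.7, -3.3, 0, 0, 0, 0, 0], [0.7, -3.3, 0, -4, 0, 0, 0], [0.7, -3.3, 0, -8, 0, 0, 0], [0.7, -3.3, 0, -12, 0, 0, 0], [0.7, -3.3, 0, -14.3, 0, 0, 0], [0.7, -3.3, 0, -14.3, 0, 0, 0], [0.7, -3.3, 0, -14.3, 0, 0, 0]]
  ]
}}

```text
t: 5.72
ee_pos: [0.4757, -0.0302, 0.192]
eef_rot: [3.141, -0.004, -0.159]
ft_force: [-0.3, -0.4, -0.4]
opening: 0.0611
finger_force: 0.0
```

{"fn": "move_arm", "kwargs": {
  "targets": [
    [[0.5, 0.8, 1.2, 0, 0, 0, -6], [0.5, 1.6, 2.4, 0, 0, 0, -12], [0.5, 2.4, 3.6, 0, 0, 0, -18], [0.5, 3.2, 4.8, 0, 0, 0, -24], [0.5, 4.0, 6.0, 0, 0, 0, -30], [0.5, 4.8, 7.2, 0, 0, 0, -36], [0.5, 5.6, 8.4, 0, 0, 0, -42], [0.5, 6.4, 9.6, 0, 0, 0, -48], [0.5, 7.2, 10.8, 0, 0, 0, -54], [0.5, 8.0, 12.0, 0, 0, 0, -60], [0.5, 8.8, 13.2, 0, 0, 0, -66], [0.5, 9.6, 14.4, 0, 0, 0, -72], [0.5, 10.4, 15.6, 0, 0, 0, -78], [0.5, 11.2, 16.8, 0, 0, 0, -84], [0.5, 12.0, 17.8, 0, 0, 0, -90], [0.5, 12.6, 18.7, 0, 0, 0, -96], [0.5, 12.6, 18.7, 0, 0, 0, -97.3], [0.5, 12.6, 18.7, 0, 0, 0, -97.3], [0.5, 12.6, 18.7, 0, 0, 0, -97.3]]
  ]
}}

```text
t: 7.3
ee_pos: [0.5692, -0.2335, 0.1897]
eef_rot: [-3.141, -0.001, 1.538]
ft_force: [0.5, 0.1, 0.4]
opening: 0.0438
finger_force: 0.0
```

Run:
```python
from h import *
o=state(); print(toB(o["ee_pos"]))
d=snap("top","crop3.png",(215,145,375,265),5)
cmd((66,-187),.09,97.3)
```

```text
{'t': 7.3, 'q': [0.8194, 0.418, -0.6526, 1.526, 0.2589, 1.2867, 0.102], 'ee_pos': [0.5692, -0.2335, 0.1897], 'eef_rot': [-3.1407, -0.0009, 1.5375], 'ft_force': [0.4865, 0.1293, 0.4316], 'opening': 0.0438}
[  68.15991053 -186.00892912]
(66, -187) 0.09 97.3 [-0.08 -0.23 10.01] [-0.  -0.  -0.1]
```

View pics/crop3.png

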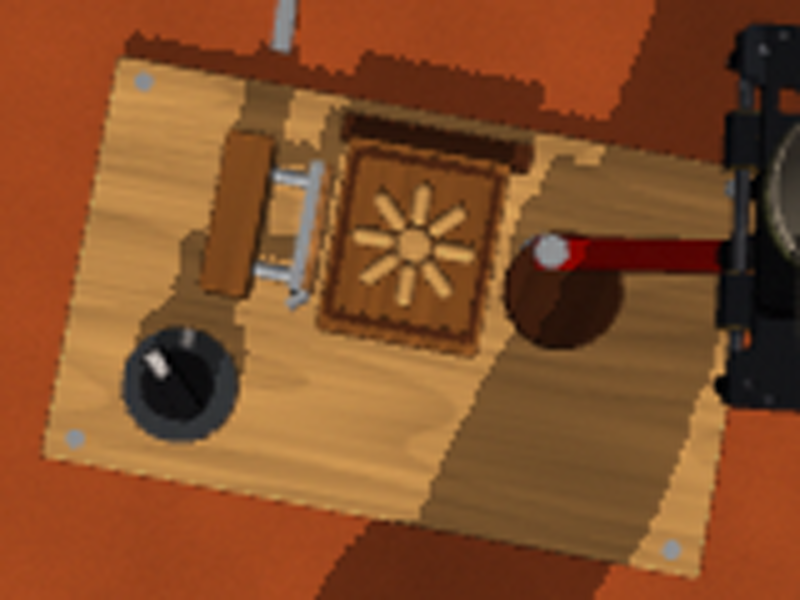

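The panel is seated at the stop: rosette at (415,243), far edge at (350,148) against the strip, with gaps to the cam and jaw. The lever has not moved. Next I descend over the handle.

{"fn": "move_arm", "kwargs": {
  "targets": [
    [[0.5, -0.1, -0.2, 3.5, 0, 0, 0], [0.5, -0.1, -0.2, 6.5, 0, 0, 0], [0.5, -0.1, -0.2, 8.5, 0, 0, 0], [0.5, -0.1, -0.2, 9.5, 0, 0, 0], [0.5, -0.1, -0.2, 10, 0, 0, 0], [0.5, -0.1, -0.2, 10, 0, 0, 0], [0.5, -0.1, -0.2, 10, 0, 0, 0]]
  ]
}}

```text
t: 7.93
ee_pos: [0.5684, -0.2354, 0.0918]
eef_rot: [3.14, 0.001, 1.54]
ft_force: [-0.0, 0.4, 0.8]
opening: 0.0437
finger_force: 0.0
```

Run:
```python
from h import *
o=state(); print(toB(o["ee_pos"]))
d=bot.read_camera("top")
for n,u,v,z in[("ros",415,243,.058),("piv",552,250,.066),("camc",564,291,.045)]: print(n,toB(cp(d,u,v,z)).round(1))
```

```text
{'t': 7.9333, 'q': [0.8014, 0.5069, -0.623, 1.6272, 0.3219, 1.1103, 0.0628], 'ee_pos': [0.5684, -0.2354, 0.0918], 'eef_rot': [3.14, 0.0006, 1.5397], 'ft_force': [-0.0318, 0.3628, 0.82], 'opening': 0.0437}
[  67.57111473 -187.95896084]
ros [42.6  2.5]
piv [ 52.4 -79.8]
camc [ 31.  -93.2]
```

{"fn": "move_arm", "kwargs": {
  "targets": [
    [[0.3, 0, 0, 0, 0, 0, 0], [0.3, 0, 0, 0, 0, 0, 0], [0.3, 0, 0, 0, 0, 0, 0], [0.3, 0.04, -0.96, 0, 0, 0, 5], [0.3, 0.17, -1.91, 0, 0, 0, 10], [0.3, 0.37, -2.85, 0, 0, 0, 15], [0.3, 0.66, -3.76, 0, 0, 0, 20], [0.3, 1.03, -4.65, 0, 0, 0, 25], [0.3, 1.47, -5.5, 0, 0, 0, 30], [0.3, 1.99, -6.31, 0, 0, 0, 35], [0.3, 2.57, -7.07, 0, 0, 0, 40], [0.3, 3.22, -7.78, 0, 0, 0, 45], [0.3, 3.22, -7.78, 0, 0, 0, 45]]
  ]
}}

```text
t: 9.07
ee_pos: [0.4908, -0.2008, 0.0912]
eef_rot: [3.139, -0.0, 0.75]
ft_force: [0.5, -0.0, 0.8]
opening: 0.026
finger_force: 0.0
```

Run:
```python
from h import *
o=state(); b=toB(o["ee_pos"]); print(b)
v=b-[52.4,-79.8]; print("r",np.hypot(*v),"lever",-np.degrees(np.arctan2(v[1],v[0])))
a=bot.read_camera("top")["color"][145:265,215:375]; s=bot.read_camera("side")["color"][155:290,215:355]
cv2.imwrite("pics/c4.png",np.hstack([cv2.resize(a,(480,360),interpolation=2),cv2.resize(s,(320,309),interpolation=2)[:360] if 0 else cv2.copyMakeBorder(cv2.resize(s,(320,309),interpolation=2),0,51,0,0,0)]))
```

```text
{'t': 9.0667, 'q': [0.7645, 0.3099, -0.5289, 1.8575, 0.1829, 1.0198, -0.6608], 'ee_pos': [0.4908, -0.2008, 0.0912], 'eef_rot': [3.1393, -0.0002, 0.7496], 'ft_force': [0.5298, -0.0384, 0.7646], 'opening': 0.026}
[ -14.40671449 -166.03014139]
r 109.08150340640697 lever 127.76669789677129
```

View pics/c4.png

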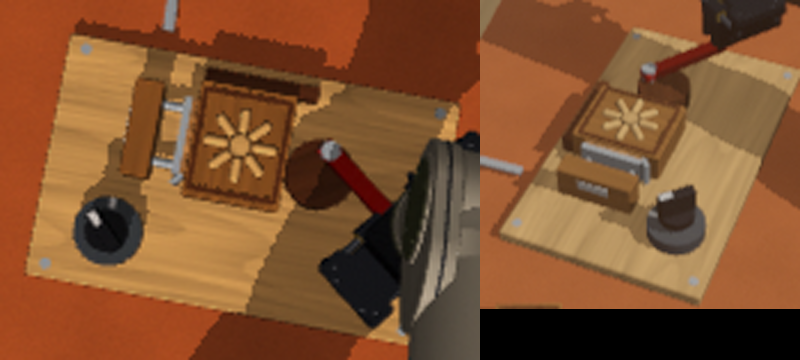

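The panel has moved about 9 mm towards the jaw (rosette at (240,147) in the 3x crop) and is about touching it. A pale patch shows at the back of the housing at (593,187). Now I measure the jaw strip shift by code.

```bash
cat >> h.py <<'E'
def jawm():
    "jaw silver strip and rosette shift along board y in mm since crop3; tongue crop"
    ref=cv2.imread("pics/crop3.png"); d=bot.read_camera("top")
    cur=cv2.resize(d["color"][145:265,215:375],None,fx=5,fy=5,interpolation=cv2.INTER_CUBIC)
    def silver(im):
        out=[]
        for v in range(195,256,5):
            row=im[v,270:335].astype(float); sat=row.max(1)-row.min(1); w=np.clip(70-sat,0,None)*(row.mean(1)>90)
            if w.sum()>0: out.append(270+(w*np.arange(65)).sum()/w.sum())
            else: out.append(np.nan)
        return np.array(out)
    T=ref[180:310,350:480]; m=cv2.matchTemplate(cur,T,cv2.TM_CCOEFF_NORMED); _,mx,_,l=cv2.minMaxLoc(m)
    mm=1e3*(1.212-.05)/379.4/5
    print("panel dpx",l[0]-350,l[1]-180,round(mx,3),"mm y",round(-(l[0]-350)*mm/np.cos(ba),1))
    s=silver(ref)-silver(cur); print("jaw mm",round(np.nanmedian(s)*mm/np.cos(ba),2),s.round(1))
    d=bot.read_camera("side"); u=proj(d,[*W(37,130),.04]).round().astype(int); u=[int(x) for x in u]
    c=d["color"][u[1]-15:u[1]+15,u[0]-20:u[0]+20]; hsv=cv2.cvtColor(c,cv2.COLOR_BGR2HSV).astype(int)
    g=(hsv[...,0]>38)&(hsv[...,0]<90)&(hsv[...,1]>60); wh=(hsv[...,1]<70)&(hsv[...,2]>100); r=((hsv[...,0]<4)|(hsv[...,0]>176))&(hsv[...,1]>170)
    print("green",g.sum(),"white",wh.sum(),"red",r.sum(),"at",u); return d,c
E
python3 - <<'E'
from h import *
jawm()
E
```

```text
panel dpx -14 -3 0.955 mm y 8.7
jaw mm 1.72 [2.5 2.8 2.4 2.5 2.9 2.8 3.3 3.  2.2 2.3 2.7 2.9 2.8]
green 0 white 55 red 0 at [266, 241]
```

{"fn": "move_arm", "kwargs": {
  "targets": [
    [[0.3, 0.01, -0.38, 0, 0, 0, 2], [0.3, 0.03, -0.77, 0, 0, 0, 4], [0.3, 0.06, -1.15, 0, 0, 0, 6], [0.3, 0.11, -1.53, 0, 0, 0, 8], [0.3, 0.11, -1.53, 0, 0, 0, 8], [0.3, 0.11, -1.53, 0, 0, 0, 8]]
  ]
}}

```text
t: 9.77
ee_pos: [0.4822, -0.19, 0.0908]
eef_rot: [3.139, -0.001, 0.615]
ft_force: [5.9, -4.3, -4.3]
opening: 0.026
finger_force: 3.1
```

Run:
```python
from h import *
jawm()
o=state(); v=toB(o["ee_pos"])-[52.4,-79.8]; print("r",np.hypot(*v),"lever",-np.degrees(np.arctan2(v[1],v[0])))
```

```text
panel dpx -18 -4 0.964 mm y 11.2
jaw mm 4.8 [7.7 7.8 7.5 7.7 7.5 7.6 8.4 8.1 7.2 7.3 7.9 7.8 7.8]
green 0 white 70 red 0 at [266, 241]
{'t': 9.8667, 'q': [0.7469, 0.2831, -0.5179, 1.8887, 0.1646, 1.0091, -0.7969], 'ee_pos': [0.4822, -0.19, 0.0908], 'eef_rot': [3.1396, -0.0012, 0.6156], 'ft_force': [4.6939, -3.9276, -3.4772], 'opening': 0.0261}
r 108.80957035550357 lever 135.04938647387635
```

{"fn": "move_arm", "kwargs": {
  "targets": [
    [[0.3, 0.01, -0.38, 0, 0, 0, 2], [0.3, 0.03, -0.77, 0, 0, 0, 4], [0.3, 0.06, -1.15, 0, 0, 0, 6], [0.3, 0.06, -1.15, 0, 0, 0, 6], [0.3, 0.06, -1.15, 0, 0, 0, 6]]
  ]
}}

```text
t: 10.28
ee_pos: [0.4763, -0.1805, 0.0908]
eef_rot: [3.139, -0.002, 0.511]
ft_force: [6.7, -4.8, -5.3]
opening: 0.026
finger_force: 3.7
```

Run:
```python
from h import *
d,c=jawm()
a=bot.read_camera("top")["color"][145:265,215:375]
b=cv2.resize(c,(320,240),interpolation=2)
cv2.imwrite("pics/c5.png",np.hstack([cv2.resize(a,(480,360),interpolation=2),cv2.copyMakeBorder(b,0,120,0,0,0)]))
```

```text
panel dpx -22 -4 0.971 mm y 13.6
jaw mm 7.15 [11.8 11.4 11.4 12.1 11.5 11.7 12.1 11.2 11.  10.8 10.5 11.6 11.7]
green 11 white 77 red 0 at [266, 241]
```

View pics/c5.png

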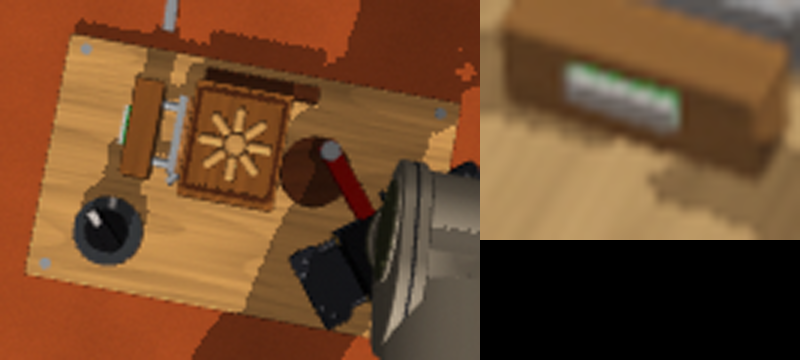

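In the last picture the tongue shows white plus a green strip, with no red. The jaw is in about 7 mm and the lever is past 1.2 rad. Now I release the lever.

{"fn": "move_arm", "kwargs": {
  "targets": [
    [[0.5, 0, 0.1, 0, 0, 0, 0], [0.5, 0, 0.1, 0, 0, 0, 0], [0.5, 0, 0.1, 0, 0, 0, 0], [0.5, 0, 0.1, -2, 0, 0, 0], [0.5, 0, 0.1, -5, 0, 0, 0], [0.5, 0, 0.1, -9, 0, 0, 0], [0.5, 0, 0.1, -12, 0, 0, 0], [0.5, 0, 0.1, -12, 0, 0, 0], [0.5, 0, 0.1, -12, 0, 0, 0]]
  ]
}}

```text
t: 11.18
ee_pos: [0.4763, -0.1802, 0.2123]
eef_rot: [3.139, -0.002, 0.511]
ft_force: [0.2, -0.8, -0.2]
opening: 0.0433
finger_force: 0.0
```

Run:
```python
from h import *
jawm(); state()
cmd((-68,129),.21,57)
```

```text
panel dpx -22 -4 0.971 mm y 13.6
jaw mm 7.14 [11.7 11.4 11.4 12.1 11.5 11.8 12.2 11.2 11.  10.8 10.5 11.6 11.7]
green 11 white 76 red 0 at [266, 241]
{'t': 11.2833, 'q': [0.7605, 0.1321, -0.524, 1.7826, 0.0695, 1.2466, -0.8423], 'ee_pos': [0.475, -0.1799, 0.2097], 'eef_rot': [-3.1406, 0.0009, 0.5105], 'ft_force': [-0.2288, -0.3522, -0.0813], 'opening': 0.0436}
(-68, 129) 0.21 57 [ 1.443e+01 -2.388e+01 -2.000e-02] [ -0.1   0.  -18.7]
```

{"fn": "move_arm", "kwargs": {
  "targets": [
    [[0.5, 1.8, -3, 0, 0, 0, -3], [0.5, 3.6, -6, 0, 0, 0, -6], [0.5, 5.4, -9, 0, 0, 0, -9], [0.5, 7.2, -12, 0, 0, 0, -12], [0.5, 9, -15, 0, 0, 0, -15], [0.5, 10.8, -18, 0, 0, 0, -18.7], [0.5, 12.6, -21, 0, 0, 0, -18.7], [0.5, 14.4, -23.9, 0, 0, 0, -18.7], [0.5, 14.4, -23.9, 0, 0, 0, -18.7], [0.5, 14.4, -23.9, 0, 0, 0, -18.7], [0.5, 14.4, -23.9, 0, 0, 0, -18.7]]
  ]
}}

```text
t: 12.2
ee_pos: [0.4839, 0.0981, 0.2094]
eef_rot: [-3.14, 0.002, 0.837]
ft_force: [1.0, -0.6, 0.2]
opening: 0.0436
finger_force: 0.0
```

Run:
```python
from h import *
state(); cmd((-68,129),.083,57)
a=bot.read_camera("top")["color"][190:250,215:295]
d=bot.read_camera("side"); u=[int(x) for x in proj(d,[*W(-68,129),.09])]; s=d["color"][u[1]-60:u[1]+30,u[0]-60:u[0]+60]
cv2.imwrite("pics/c6.png",np.hstack([cv2.resize(a,(400,300),interpolation=2),cv2.resize(s,(400,300),interpolation=2)]))
```

```text
{'t': 12.2, 'q': [0.4475, 0.1302, -0.7852, 1.8052, 0.0965, 1.2477, -1.0985], 'ee_pos': [0.4839, 0.0981, 0.2094], 'eef_rot': [-3.1402, 0.0017, 0.8366], 'ft_force': [0.9812, -0.6227, 0.2498], 'opening': 0.0436}
(-68, 129) 0.083 57 [ 0.1  -0.02 12.64] [-0.1  0.1 -0. ]
```

View pics/c6.png

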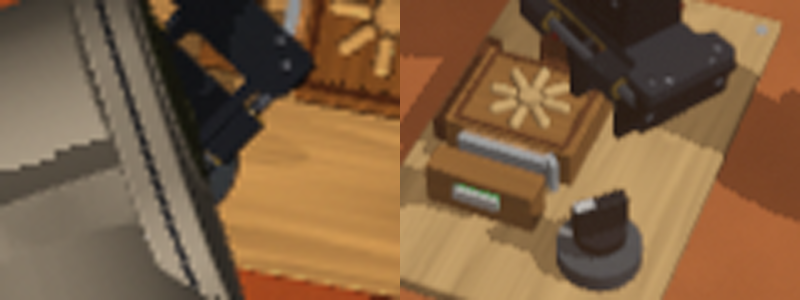

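The tongue still shows green in the side half of the picture (480,192). The knob is clear below at (600,235), with the gripper above it. Descending.

{"fn": "move_arm", "kwargs": {
  "targets": [
    [[0.5, 0.1, 0, 4, 0, 0, 0], [0.5, 0.1, 0, 8, 0, 0, 0], [0.5, 0.1, 0, 10, 0, 0, 0], [0.5, 0.1, 0, 11.5, 0, 0, 0], [0.5, 0.1, 0, 12.5, 0, 0, 0], [0.5, 0.1, 0, 12.5, 0, 0, 0], [0.5, 0.1, 0, 12.5, 0, 0, 0]]
  ]
}}

```text
t: 12.88
ee_pos: [0.4853, 0.099, 0.0857]
eef_rot: [-3.141, 0.0, 0.836]
ft_force: [-0.1, 1.1, 1.2]
opening: 0.0433
finger_force: 0.0
```

{"fn": "move_arm", "kwargs": {
  "targets": [
    [[0.0, 0, 0, 0, 0, 0, 0], [0.0, 0, 0, 0, 0, 0, 0], [0.0, 0, 0, 0, 0, 0, 0], [0.0, 0, 0, 0, 0, 0, 0], [0.0, 0, 0, 0, 0, 0, 0], [0.0, 0, 0, 0, 0, 0, 0]]
  ],
  "grip_force": 10
}}

```text
t: 13.38
ee_pos: [0.4866, 0.0992, 0.0863]
eef_rot: [3.139, -0.002, 0.836]
ft_force: [3.7, -1.2, 1.1]
opening: 0.0138
finger_force: 9.9
```

{"fn": "move_arm", "kwargs": {
  "targets": [
    [[0.0, 0, 0, 0, 0, 0, 5], [0.0, 0, 0, 0, 0, 0, 10], [0.0, 0, 0, 0, 0, 0, 15], [0.0, 0, 0, 0, 0, 0, 20], [0.0, 0, 0, 0, 0, 0, 25], [0.0, 0, 0, 0, 0, 0, 30], [0.0, 0, 0, 0, 0, 0, 35], [0.0, 0, 0, 0, 0, 0, 40], [0.0, 0, 0, 0, 0, 0, 45], [0.0, 0, 0, 0, 0, 0, 50], [0.0, 0, 0, 0, 0, 0, 54], [0.0, 0, 0, 0, 0, 0, 57], [0.0, 0, 0, 0, 0, 0, 57], [0.0, 0, 0, 0, 0, 0, 57]]
  ]
}}

```text
t: 14.55
ee_pos: [0.4872, 0.0977, 0.0863]
eef_rot: [3.141, -0.004, -0.16]
ft_force: [6.2, -7.0, -0.9]
opening: 0.0138
finger_force: 10.0
```

Run:
```python
from h import *
state()
a=bot.read_camera("top")["color"][190:250,215:295]
d=bot.read_camera("side"); u=[int(x) for x in proj(d,[*W(-68,129),.09])]; s=d["color"][u[1]-30:u[1]+30,u[0]-40:u[0]+40]
cv2.imwrite("pics/c7.png",np.hstack([cv2.resize(a,(400,300),interpolation=2),cv2.resize(s,(400,300),interpolation=2)]))
```

```text
{'t': 14.55, 'q': [0.2618, 0.2578, -0.6111, 1.9423, 0.1793, 0.9909, -2.1633], 'ee_pos': [0.4872, 0.0977, 0.0863], 'eef_rot': [3.1405, -0.0042, -0.1604], 'ft_force': [6.1655, -6.9802, -0.8618], 'opening': 0.0138}
```

View pics/c7.png

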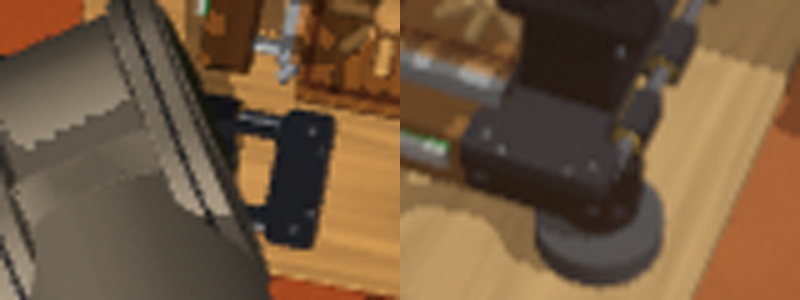

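The tongue is still green at (430,150). The pointer is hidden by the gripper, so I release and rise for a look before pulling.

{"fn": "move_arm", "kwargs": {
  "targets": [
    [[0.4, 0, 0, 0, 0, 0, 0], [0.4, 0, 0, 0, 0, 0, 0], [0.4, 0, 0, 0, 0, 0, 0], [0.4, 0, 0, -3, 0, 0, 0], [0.4, 0, 0, -7, 0, 0, 0], [0.4, 0, 0, -11, 0, 0, 0], [0.4, 0, 0, -13, 0, 0, 0], [0.4, 0, 0, -13, 0, 0, 0], [0.4, 0, 0, -13, 0, 0, 0]]
  ]
}}

```text
t: 15.4
ee_pos: [0.4855, 0.0999, 0.2165]
eef_rot: [-3.141, -0.002, -0.158]
ft_force: [-0.5, -0.7, -1.5]
opening: 0.0347
finger_force: 0.0
```

Run:
```python
from h import *
state()
d=bot.read_camera("side"); u=[int(x) for x in proj(d,[*W(-68,129),.08])]
s=d["color"][u[1]-30:u[1]+30,u[0]-40:u[0]+40]
im=cv2.resize(s,(800,600),interpolation=2)
# overlay: predicted bar top (z .09) along board x, and mark on dial
f=lambda x,y,z:tuple(int(k) for k in ((proj(d,[*W(x,y),z])-[u[0]-40,u[1]-30])*10+5))
cv2.line(im,f(-93,129,.09),f(-45,129,.09),(255,0,255),1)
cv2.imwrite("pics/c8.png",im)
```

```text
{'t': 15.4, 'q': [0.3055, 0.1057, -0.6326, 1.8003, 0.0664, 1.2547, -2.0738], 'ee_pos': [0.4855, 0.0999, 0.2165], 'eef_rot': [-3.1413, -0.0021, -0.1579], 'ft_force': [-0.5356, -0.7032, -1.5313], 'opening': 0.0347}
```

View pics/c8.png

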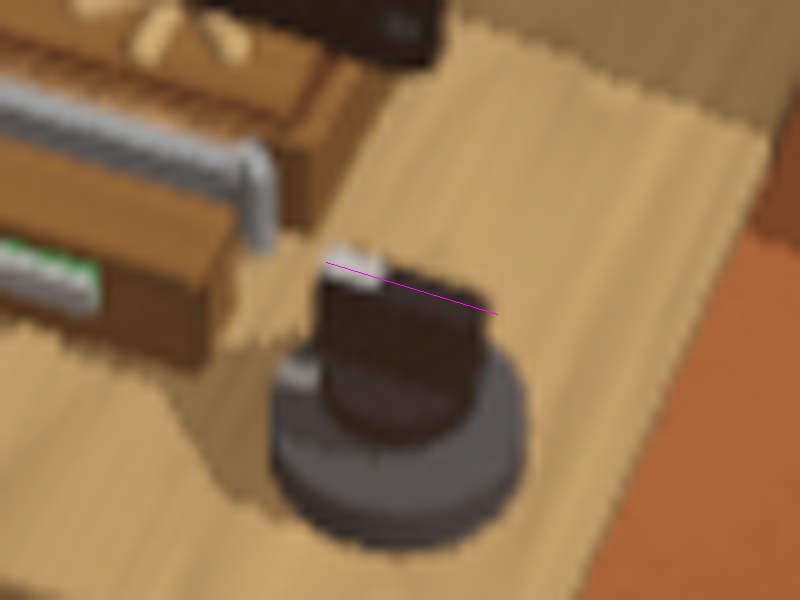

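The pointer (white end at (350,265)) is directly over the dial mark (298,375), and the bar is parallel to the predicted board-x line. Now I regrip and pull.

{"fn": "move_arm", "kwargs": {
  "targets": [
    [[0.4, 0.2, 0.2, 4, 0, 0, 0], [0.4, 0.2, 0.2, 8, 0, 0, 0], [0.4, 0.2, 0.2, 11, 0, 0, 0], [0.4, 0.2, 0.2, 12.5, 0, 0, 0], [0.4, 0.2, 0.2, 13.1, 0, 0, 0], [0.4, 0.2, 0.2, 13.1, 0, 0, 0], [0.4, 0.2, 0.2, 13.1, 0, 0, 0], [0, 0.2, 0.2, 13.1, 0, 0, 0], [0, 0.2, 0.2, 13.1, 0, 0, 0], [0, 0.2, 0.2, 13.1, 0, 0, 0], [0, 0.2, 0.2, 13.1, 0, 0, 0], [0, 0.2, 0.2, 13.1, 0, 0, 0], [0, 0.2, 0.2, 13.1, 0, 0, 0]]
  ],
  "grip_force": 25
}}

```text
t: 16.53
ee_pos: [0.4872, 0.0974, 0.0851]
eef_rot: [-3.141, -0.001, -0.158]
ft_force: [-0.3, 0.5, 4.7]
opening: 0.0139
finger_force: 25.0
```

{"fn": "move_arm", "kwargs": {
  "targets": [
    [[0, 0, 0, -0.2, 0, 0, 0], [0, 0, 0, -0.4, 0, 0, 0], [0, 0, 0, -0.6, 0, 0, 0], [0, 0, 0, -0.8, 0, 0, 0], [0, 0, 0, -1.0, 0, 0, 0], [0, 0, 0, -1.2, 0, 0, 0], [0, 0, 0, -1.4, 0, 0, 0], [0, 0, 0, -1.5, 0, 0, 0], [0, 0, 0, -1.5, 0, 0, 0], [0, 0, 0, -1.5, 0, 0, 0], [0, 0, 0, -1.5, 0, 0, 0]]
  ]
}}

```text
t: 17.45
ee_pos: [0.4861, 0.0973, 0.0979]
eef_rot: [-3.141, 0.002, -0.158]
ft_force: [9.7, 3.5, -24.6]
opening: 0.0138
finger_force: 25.0
```

It rose 12.8 mm and hit the stop. Releasing.

{"fn": "move_arm", "kwargs": {
  "targets": [
    [[0, 0, 0, 0.2, 0, 0, 0], [0, 0, 0, 0.2, 0, 0, 0], [0.4, 0, 0, 0.2, 0, 0, 0], [0.4, 0, 0, 0.2, 0, 0, 0], [0.4, 0, 0, 0.2, 0, 0, 0], [0.4, 0, 0, -3, 0, 0, 0], [0.4, 0, 0, -7, 0, 0, 0], [0.4, 0, 0, -11, 0, 0, 0], [0.4, 0, 0, -14, 0, 0, 0], [0.4, 0, 0, -14, 0, 0, 0], [0.4, 0, 0, -14, 0, 0, 0]]
  ]
}}

```text
t: 18.37
ee_pos: [0.4875, 0.0972, 0.2414]
eef_rot: [-3.141, -0.003, -0.159]
ft_force: [0.8, -0.0, -0.7]
opening: 0.0345
finger_force: 0.0
```

Run:
```python
from h import *
state(); jawm()
d=bot.read_camera("side"); u=[int(x) for x in proj(d,[*W(-68,129),.08])]
s=d["color"][u[1]-30:u[1]+30,u[0]-40:u[0]+40]; im=cv2.resize(s,(800,600),interpolation=2)
old=cv2.imread("pics/c8.png"); T=im[220:320,310:500]
# white stripe centroid old/new and predicted shift for 12 mm
for n,i in(("old",old),("new",im)):
    r=i[180:320,300:420].astype(int); w=(r.min(2)>150); v,x=np.nonzero(w); print(n,x.mean()+300,v.mean()+180)
print((proj(d,[*W(-68,129),.102])-proj(d,[*W(-68,129),.09]))*10)
```

```text
{'t': 18.3667, 'q': [0.3169, 0.0895, -0.6344, 1.7622, 0.0564, 1.3045, -2.0596], 'ee_pos': [0.4875, 0.0972, 0.2414], 'eef_rot': [-3.1414, -0.0034, -0.1586], 'ft_force': [0.8459, -0.0386, -0.7323], 'opening': 0.0345}
panel dpx -22 -4 0.971 mm y 13.6
jaw mm 7.12 [11.7 11.3 11.5 12.1 11.5 11.7 12.1 11.2 11.  10.6 10.5 11.5 11.8]
green 11 white 78 red 0 at [266, 241]
old 351.8104761904762 264.5295238095238
new 354.42041198501875 236.85299625468164
[  0.9385546  -29.96328115]
```

The stripe rose 28 px against 30 px expected for 12 mm, with no turn. The jaw is steady at about 7.1 mm with green showing. Handing in.

```bash
python3 -c "
from workcell import bot
print(bot.close_job())"
```

```text
the job is handed in; nothing more can be done
None
```

The job is handed in, though no verdict came back: the panel is against the stop, the jaw is pressed in about 7 mm with green and no red showing, the knob points at its mark and is pulled up to its stop, and the arm is clear.

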